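# Take the mesh filter out of the paint bench's extraction intake

## Task

The mesh filter of the bench's extraction intake is due for washing. Turn both black turn buttons fully aside so that they lie along the frame, lift the filter out by its red handle, and set it down gently, flat on the floor of the blue wash tray with its handle up. Leave everything else on the bench where it stands.

Things in the scene. Friction and masses are not known exactly. Their poses are not given: they have to be found in the camera images.
- intake: Extraction intake, a steel box fixed to the bench, 208 (x) x 236 (y) x 90 mm high, duct elbow on its +x side (80 mm high, to 206 mm from centre). Origin: centre of underside, z up. Flat top frame: rails 32 mm wide on the long (y) sides, 20 mm on the short. The filter sits in it with 2 mm play, on a ledge 70 mm above the bench, top flush. Stands left or right; place and yaw vary.
- near_button (a joint): Turn button on the intake's -x rail (nearer the robot). 0 rad: its arm points to the intake's +x, over the filter, locking it. Positive is anticlockwise from above; turns either way to +-1.75 and stays where left (0.03 N m friction). +-1.57: arm lies along the rail; clear of the filter beyond +-1.1. Starts within +-0.3.
- far_button (a joint): The same turn button on the opposite (+x) rail of the intake. 0 rad: its arm points to the intake's -x, over the filter. Positive is anticlockwise from above; +-1.57 lies along the rail. Same range, friction and starts.
- near_button_pin (a point): Foot of the near button's vertical pin, on the frame's top 90 mm above the bench, at x = -88, y = 0 mm of the intake. The black button: a flat arm 16 mm wide reaching 30 mm from the pin (overlapping the filter by 12 mm), 92 to 96 mm above the bench, with an upright thumb tab on it.
- far_button_pin (a point): Foot of the far button's vertical pin, at x = +88, y = 0 mm of the intake, 90 mm above the bench. Same button.
- near_button_tab (a point): Centre of the near button's upright thumb tab, 20 mm from its pin, 104 mm above the bench. The tab is 5 mm thick, 16 mm long along the arm (12 to 28 mm from the pin), 96 to 112 mm above the bench.
- far_button_tab (a point): Centre of the far button's thumb tab, same sizes: 20 mm from its pin, 104 mm above the bench.
- filter: Washable paint-mist filter cassette: steel frame with aluminium mesh, 140 (x) x 190 (y) x 20 mm, about 0.3 to 0.65 kg. Origin: centre of its underside; z up; at the start its axes are those of the intake. A fixed red bridge handle runs along its y over the middle.
- filter_handle (a point): Middle of the red handle's bar, 47 mm above the filter's underside. The bar is 12 mm wide (filter x), 10 mm thick, 104 mm long (filter y), with 22 mm of free height under it between its two feet, 80 mm apart.
- tray: Blue plastic wash tray fixed to the bench, open-topped, 208 (x) x 258 (y) x 35 mm outside, walls and floor 4 mm, so the inside is 200 x 250 mm and its floor 4 mm above the bench. Origin: centre of its underside. It stands on the other side from the intake, with its own yaw.
- brush: Bystander: washing brush, 170 mm long, lying between the intake and the tray. Origin under its middle.
- mixing_cup: Bystander: empty white plastic cup, 70 mm across, 90 mm high, in front of the robot. Origin: centre of its underside.
- paint_tin: Bystander: red paint tin, 100 mm across, 125 mm high, at the back. Origin: centre of its underside.
- tinter_tin: Bystander: yellow paint tin, 84 mm across, 100 mm high, at the right. Origin: centre of its underside.
- colour_meter: Bystander: hand-held white colour meter, 150 x 66 x 60 mm, at the left. Origin: centre of its underside.
- mouse: Bystander: black computer mouse, 100 x 58 x 30 mm, at the right. Origin: centre of its underside.
- tin_opener: Bystander: flat tin opener like a screwdriver, 160 mm long, lying at the right. Origin under its middle.

How it is judged:
By the outcome, as a careful person would: the job done as asked, in the order asked, and still so for the second after the job is handed in, with the robot touching nothing.
It also fails if it takes over 67 s, if anything falls off the work surface, if the arm or the gripper's body presses on something with over 40 N, if the wrist force passes 120 N, or if a joint passes its speed limit or range.

## Robot

A 7-joint arm with a two-finger parallel gripper is mounted at the origin on the work surface. World frame = base frame: x ahead of the robot, y to its left, z up, the work surface at z = 0. Lengths are in m, angles in rad, forces in N, time in s.
With the tool pointing down it reaches from about 0.4 to 0.875 m from the base axis. Payload 4.4 kg.
Tool frame: the origin (TCP) lies at the very end of the fingers, on their centre line; the grasp point (between the pads) lies 19 mm behind it; z points along the fingers, y is the line along which they close (so a half turn about z gives the same grasp; the last joint's range is limited). The gripper opens to 85 mm and grips with 20 to 120 N. Pads are 22 mm wide; open, the fingers measure 114 mm over their backs; the gripper's body (76 mm by 85 mm) begins 54 mm behind the grasp point. The pads swing forward as they close: fully open they stand 13 mm farther back than shut.
Start: joints at [1.277, 0.628, 0.038, 1.517, -0.027, 0.996, -0.02], TCP at [0.147, -0.633, 0.231] pointing down, gripper open.
Joint ranges: [-3.06, 3.06], [-0.37, 2.12], [-1.25, 1.32], [0.18, 2.47], [-1.1, 4.24], [0.23, 1.98], [-2.94, 2.94]. Speed limits (rad/s): [2.57, 2.57, 3.14, 3.14, 3.14, 3.14, 3.14].

## Interface

Orientations are given as [roll, pitch, yaw] about the fixed x, y, z axes, in that order (R = Rz(yaw) Ry(pitch) Rx(roll)).
In Python, from bench import * gives the robot as it stands.
- The arm moves only by the tool apply_moves, never from a script. Its argument "plan" is one flat list of numbers, 5 for each row, row after row: the shift along the tool's x, y, z in mm, then the turn about the tool's z in degrees, then the opening, from 0 (shut) to 1 (fully open). A call has 1 to 12 rows; each row is the pose to reach, as a shift and turn from the pose commanded when the call began, along the tool's axes at that moment; what a row does not reach only later rows make up. A row lasts 1/8 s, in which the tool goes at most 62.5 mm and 10.7 degrees, less where a joint would pass 70% of its speed; a pose out of reach is approached as far as the arm can. A call with a gripper value outside its range is refused whole. The fingers move at their own pace and stop on an object; "grip_force" is the grip in N (left out, the last holds). Time passes only in rows, so rows that repeat a pose let the fingers close. It gives the time, the measured TCP pose, the force, the opening and the grip force at its end, in the units of the state.
- state(): the state, without advancing time (a new reading comes with each control period).
- camera(name): name is "scene" or "top"; returns a dict with "frame" (400x640x3 uint8, red, green, blue), "camera_matrix" (3x3 intrinsics, pixels), "k1" (the pictures are not rectified: a ray, as slopes to the right and down, at radius r is drawn at 1 + k1 r^2 times it, then the intrinsics apply), "cam_to_world" (4x4, takes a point from camera to world coordinates). Camera axes: x right, y down, z forward; pixel columns grow to the right and rows downward; lengths in m; the calibration is good to about 2 mm. A picture is of the moment at which its call begins. There is no depth.
- sign_off(): hands the job in; it is judged then, once.
The state is a dict: "clock": time; "joint_pos": joint angles; "dq": joint speeds; "tau": joint torques, N m; "eef_pos": TCP position; "tcp_rot": TCP orientation; "ft_force": force on the tool from outside, world axes, zero at the start; "ft_torque": the same for the moment, N m; "grip_width": finger opening in m; "grip_force": force on a finger pad.
Only numpy, scipy, OpenCV 4.12 (cv2) and the standard library are available. Lean on these libraries where they do the work, as an engineer would, in place of code of your own. Each camera call takes 0.05 s, during which the arm holds its last target. There are 200 camera calls.

## Working session

There is one attempt and no reset: what is moved stays moved. The work goes in short steps, Python scripts to look and compute and a tool call to move; the robot and the scene stay as the last step left them, time stands still between calls to the robot, and variables do not carry over. Pictures are saved under pics/ and viewed, at most 11 in all, crops included, and the job is handed in when it is done.

Besides the shell and the picture viewer there is one more tool, called as name(argument=value, ...) on one line, values as JSON. apply_moves: Moves the arm, as the interface text tells. Its arguments: {"type":"object","properties":{"plan":{"type":"array","items":{"type":"number"}},"grip_force":{"type":"number"}},"required":["plan"]}

```bash
mkdir -p pics; ls; cat > h.py <<'E'
from bench import *
import numpy as np, cv2
def save(name,fn):
    c=camera(name); cv2.imwrite('pics/'+fn+'.png',c['frame'][:,:,::-1])
    np.savez('pics/'+fn,**{k:c[k] for k in('camera_matrix','k1','cam_to_world','frame')}); return c
def ray(c,u,v):
    K=np.array(c['camera_matrix']);k=float(c['k1']);a=np.array([(u-K[0,2])/K[0,0],(v-K[1,2])/K[1,1]]);p=a.copy()
    for _ in range(30): p=a/(1+k*(p@p))
    T=np.array(c['cam_to_world']);return T[:3,3],T[:3,:3]@np.array([p[0],p[1],1])
def at(c,u,v,z):
    o,d=ray(c,u,v);return o+d*(z-o[2])/d[2]
def proj(c,P):
    T=np.array(c['cam_to_world']);K=np.array(c['camera_matrix']);k=float(c['k1'])
    q=(np.atleast_2d(P)-T[:3,3])@T[:3,:3];s=q[:,:2]/q[:,2:];s=s*(1+k*(s**2).sum(1,keepdims=True))
    return s*[K[0,0],K[1,1]]+[K[0,2],K[1,2]]
def load(fn): return np.load('pics/'+fn+'.npz')
E
python3 - <<'E'
from h import *
for n in('top','scene'):
    c=save(n,n+'0');print(np.array(c['cam_to_world']).round(3).tolist(),np.array(c['camera_matrix']).tolist(),c['k1'])
    cv2.imwrite(f'pics/{n}0b.png',cv2.resize(c['frame'][:,:,::-1],(800,500),interpolation=cv2.INTER_CUBIC))
s=state();print({k:np.round(v,3).tolist() for k,v in s.items()})
E
```

```text
pics
[[-0.005, -0.993, 0.119, 0.36], [-1.0, 0.005, -0.003, 0.023], [0.003, -0.119, -0.993, 1.382], [0.0, 0.0, 0.0, 1.0]] [[448.0958837853957, 0.0, 320.5340801454993], [0.0, 448.0958837853957, 196.37340884526898], [0.0, 0.0, 1.0]] 0.03676631451322695
[[0.65, 0.463, -0.602, 1.44], [0.759, -0.381, 0.527, -0.769], [0.015, -0.801, -0.599, 1.012], [0.0, 0.0, 0.0, 1.0]] [[483.34335352067205, 0.0, 318.31886470603496], [0.0, 483.34335352067205, 206.3587100800704], [0.0, 0.0, 1.0]] 0.04121824859020869
{'clock': 0.1, 'joint_pos': [1.277, 0.629, 0.038, 1.518, -0.027, 0.996, -0.02], 'dq': [0.0, -0.002, -0.002, -0.003, -0.001, 0.0, 0.0], 'tau': [0.003, -56.453, 1.23, -19.397, 0.011, 0.005, 0.0], 'eef_pos': [0.147, -0.633, 0.23], 'tcp_rot': [-3.14, 0.0, 0.228], 'ft_force': [-0.475, -0.175, 0.273], 'ft_torque': [-0.002, -0.0, -0.064], 'grip_force': 0.0, 'grip_width': 0.086}
```

View pics/top0b.png

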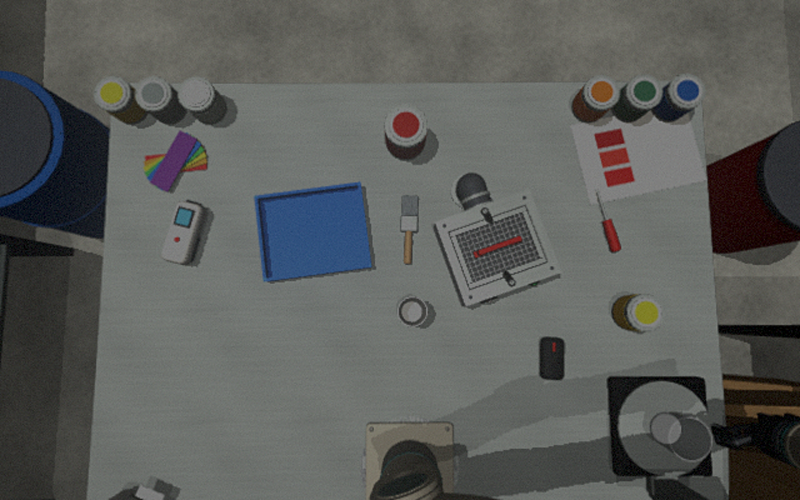

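View pics/scene0b.png

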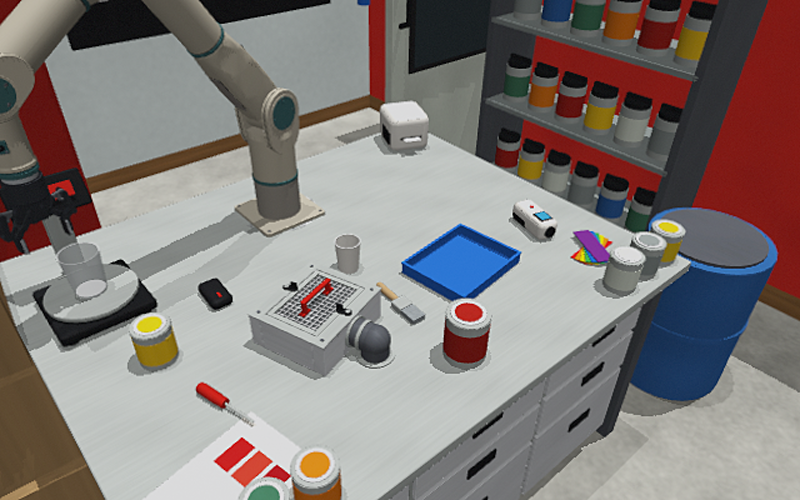

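The top view shows the intake on the right, centred near (497,247), with the tray on the left near (314,232) and the brush and cup between them. I'll enlarge crops of the intake and the tray.

```bash
python3 - <<'E'
from h import *
f=load('top0')['frame'][:,:,::-1]
def crop(u0,v0,w,h,s):
    g=cv2.resize(cv2.convertScaleAbs(f[v0:v0+h,u0:u0+w],alpha=1.7),None,fx=s,fy=s,interpolation=cv2.INTER_CUBIC)
    for u in range(u0,u0+w,10): cv2.putText(g,str(u),((u-u0)*s,8),0,.3,(0,255,255),1);cv2.line(g,((u-u0)*s,10),((u-u0)*s,16),(0,255,255),1)
    for v in range(v0,v0+h,10): cv2.putText(g,str(v),(0,(v-v0)*s+4),0,.3,(0,255,255),1)
    return g
cv2.imwrite('pics/c1.png',crop(340,134,115,115,5)); 
cv2.imwrite('pics/c2.png',crop(195,140,115,90,5))
E
```

```text
(no output)
```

View pics/c1.png

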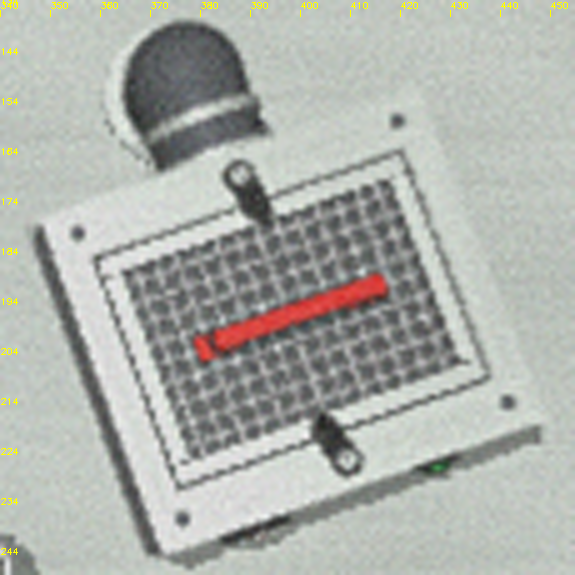

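View pics/c2.png

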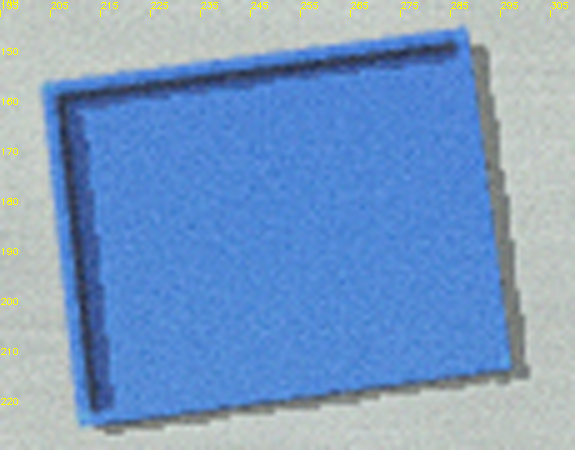

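Crop 1: cavity corners at crop px (403,152), (95,258), (178,488), (489,377); far button pin (240,175) with its tip near (265,222); near pin (347,460) with its tip near (318,415). Crop 2: tray rim corners at (44,84), (465,28), (513,370), (84,425).

```bash
cat >> h.py <<'E'
from scipy.optimize import least_squares
def place(p,L):
    c,s=np.cos(p[2]),np.sin(p[2]);L=np.atleast_2d(L).astype(float);return np.c_[p[0]+c*L[:,0]-s*L[:,1],p[1]+s*L[:,0]+c*L[:,1],L[:,2]]
def fit(c,L,px,p0): 
    r=least_squares(lambda p:(proj(c,place(p,L))-px).ravel(),p0);return r.x,r.fun.reshape(-1,2)
E
python3 - <<'E'
from h import *
c=load('top0')
o=lambda a,u,v:(np.array(a)+.5)/5-.5+[u,v]
# image: up=+x, left=+y ; order far-right, far-left, near-left, near-right
px=o([(403,152),(95,258),(178,488),(489,377)],340,134)
L=[(72,-98,90),(72,98,90),(-72,98,90),(-72,-98,90)]
I,r=fit(c,np.array(L)/1e3,px,[.55,-.2,.3]);print('intake',I.round(4),r.round(2).tolist())
b=o([(240,175),(347,460)],340,134)
for q,l in zip(b,[(.088,0,.096),(-.088,0,.096)]): print('pin meas',at(c,*q,.098).round(4),'model',place(I,l).round(4), proj(c,place(I,l)).round(1),q)
t=o([(265,222),(318,415)],340,134)
for q,pl,b0 in zip(t,[(.088,0),(-.088,0)],[np.pi,0]):
    P=at(c,*q,.1);p=place(I,[*pl,.1])[0];d=P-p;print('btn angle',np.angle(np.exp(1j*(np.arctan2(d[1],d[0])-I[2]-b0))).round(2),np.hypot(*d[:2]).round(3))
h=o([(388,283),(215,342)],340,134);print('handle',[at(c,*q,.12).round(4).tolist() for q in h],'model',place(I,[(0,-.052,.122),(0,.052,.122)]).round(4).tolist())
px=o([(465,28),(44,84),(84,425),(513,370)],195,140)
L=[(104,-129,35),(104,129,35),(-104,129,35),(-104,-129,35)]
T,r=fit(c,np.array(L)/1e3,px,[.55,.2,.1]);print('tray',T.round(4),r.round(2).tolist())
np.savez('poses',I=I,T=T)
E
```

```text
intake [ 0.5108 -0.2057  0.3317] [[0.48, -0.91], [-0.99, -0.18], [-0.55, 0.62], [1.06, 0.4]]
pin meas [ 0.5935 -0.1767  0.098 ] model [[ 0.594  -0.1771  0.096 ]] [[387.6 168.6]] [387.6 168.6]
pin meas [ 0.4278 -0.234   0.098 ] model [[ 0.4276 -0.2344  0.096 ]] [[409.  225.7]] [409.  225.6]
btn angle 0.1 0.031
btn angle 0.24 0.031
handle [[0.5269, -0.2558, 0.12], [0.4937, -0.157, 0.12]] model [[0.5277, -0.2549, 0.122], [0.4938, -0.1566, 0.122]]
tray [0.5576 0.2319 0.132 ] [[0.23, 0.51], [0.42, 0.5], [-0.15, -0.1], [-0.49, -0.87]]
```

```bash
cat >> h.py <<'E'
from scipy.spatial.transform import Rotation as Rn
def rows(W):
    "W: list of (x,y,z,yaw,open) world waypoints (tool down); prints tool-frame rows from the present pose"
    s=state();R=Rn.from_euler('xyz',s['tcp_rot']);y0=s['tcp_rot'][2]
    for x,y,z,yaw,g in W:
        d=R.inv().apply(np.array([x,y,z])-s['eef_pos'])*1e3
        t=np.degrees(np.angle(np.exp(1j*(y0-yaw))));print(*d.round(1),round(t,1),g)
    print('pose',np.round(s['eef_pos'],4),np.round(s['tcp_rot'],3),'t',s['clock'])
P=np.load('poses.npz') if __import__('os').path.exists('poses.npz') else None
def tab(side,a,z,g):
    "waypoint at a button's tab for joint angle a"
    I=P['I'];sg=-1 if side=='near' else 1;p=place(I,[sg*.088,0,z])[0];yw=I[2]+a;p[:2]-=sg*.02*np.array([np.cos(yw),np.sin(yw)]);return (*p,yw,g)
E
python3 - <<'E'
from h import *
rows([tab('near',.24,.2,.4),tab('near',.24,.1,.4)])
# check buttons in scene view: overlay model tabs for angles
c=load('scene0');f=cv2.convertScaleAbs(c['frame'][:,:,::-1],alpha=1.5);f=np.ascontiguousarray(f)
q=proj(c,place(P['I'],[(0,0,.1)]))[0].astype(int);u0,v0=q-[55,40];s=7
g=cv2.resize(f[v0:v0+80,u0:u0+110],None,fx=s,fy=s,interpolation=cv2.INTER_CUBIC)
for side,a in(('near',.24),('far',.10)):
    x,y,_,yw,_=tab(side,a,.1,0);k=1 if side=='near' else -1
    for dz in(.096,.112):
        e=[(x+t*np.cos(yw),y+t*np.sin(yw),dz) for t in(-.008,.008)]
        pp=((proj(c,e)-[u0,v0]+.5)*s).astype(int);cv2.line(g,pp[0].tolist(),pp[1].tolist(),(0,255,255),1)
cv2.imwrite('pics/s1.png',g)
E
```

```text
382.4 -331.3 31.0 -19.7 0.4
382.4 -331.1 131.0 -19.7 0.4
pose [ 0.1467 -0.6327  0.2305] [-3.14   0.     0.228] t 0.1
```

View pics/s1.png

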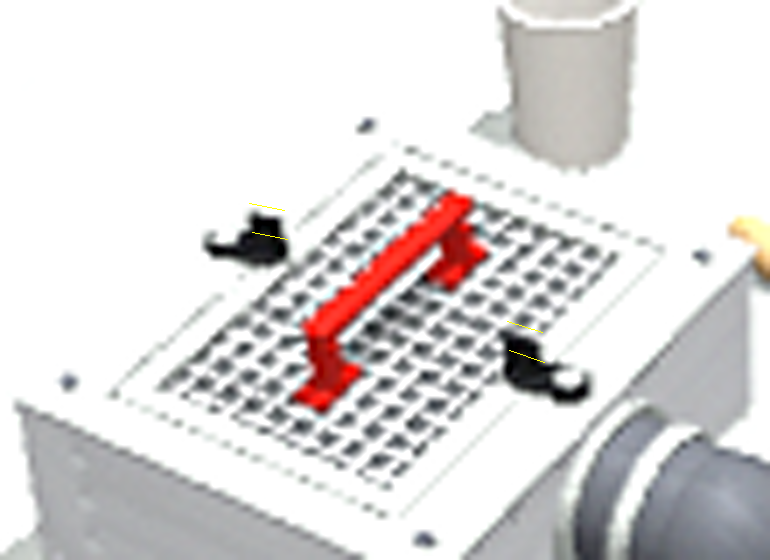

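The scene overlay agrees with both buttons to about 1 px: the near tab is at crop (268,235) and the far tab at (522,360). So the angles of +0.24 and +0.10 hold. Next I move above the near tab.

apply_moves(plan=[50, -43, 0, -4, 0.4, 100, -87, 5, -8, 0.4, 150, -130, 10, -12, 0.4, 200, -173, 15, -16, 0.4, 245, -212, 20, -20, 0.4, 290, -251, 25, -20, 0.4, 330, -286, 31, -20, 0.4, 365, -316, 31, -20, 0.4, 382, -331, 31, -20, 0.4, 382, -331, 51, -20, 0.4, 382, -331, 71, -20, 0.4, 382, -331, 71, -20, 0.4], grip_force=20)

```text
clock: 1.6
eef_pos: [0.443, -0.2239, 0.1591]
tcp_rot: [-3.138, 0.002, 0.577]
ft_force: [0.1, 0.5, -0.0]
grip_width: 0.0339
grip_force: 0.0
```

```bash
python3 - <<'E'
from h import *
rows([tab('near',.24,.1,.4)])
s=state();print(s['grip_width'],np.round(s['joint_pos'],2))
c=save('scene','s2');f=cv2.convertScaleAbs(c['frame'][:,:,::-1],alpha=1.5)
q=proj(c,place(P['I'],[(-.05,0,.13)]))[0].astype(int);u0,v0=q-[60,50]
cv2.imwrite('pics/s2.png',cv2.resize(f[v0:v0+100,u0:u0+120],None,fx=6,fy=6,interpolation=cv2.INTER_CUBIC))
E
```

```text
1.4 0.7 59.1 0.3 0.4
pose [ 0.443  -0.2239  0.1591] [-3.138e+00  2.000e-03  5.770e-01] t 1.6
0.03389738623175023 [ 0.46  0.52 -0.07  2.01  0.06  0.62 -0.64]
```

View pics/s2.png

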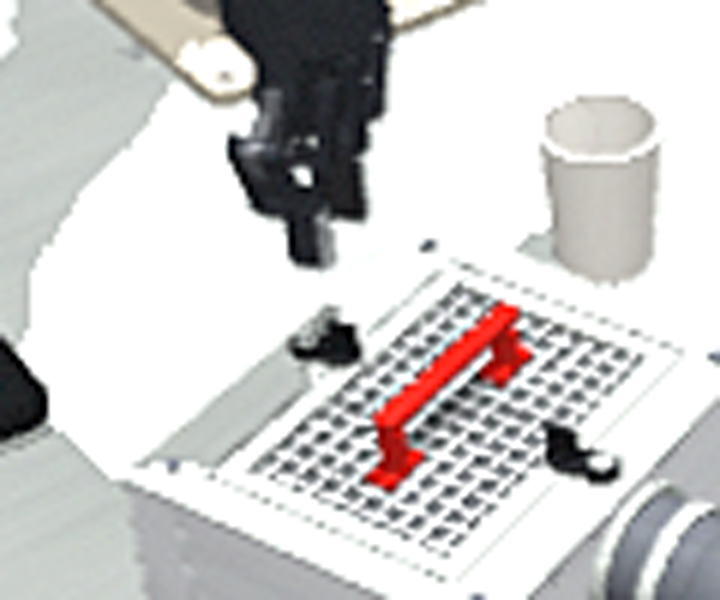

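The gripper is directly above the near tab, which sits at crop (335,330). I descend and close on it.

apply_moves(plan=[1, 1, 30, 0, 0.35, 1, 1, 50, 0, 0.35, 1, 1, 59, 0, 0.35, 1, 1, 59, 0, 0.35, 1, 1, 59, 0, 0, 1, 1, 59, 0, 0, 1, 1, 59, 0, 0, 1, 1, 59, 0, 0, 1, 1, 59, 0, 0])

```text
clock: 2.78
eef_pos: [0.4463, -0.2251, 0.1022]
tcp_rot: [3.14, -0.001, 0.577]
ft_force: [-0.3, -0.4, 6.6]
grip_width: 0.004
grip_force: 23.7
```

```bash
python3 - <<'E'
from h import *
print(state()['ft_force'])
rows([tab('near',a,.1,0) for a in np.linspace(.24,1.57,10)])
E
```

```text
[-0.28186163 -0.42529488  6.61522622]
-0.8 -2.3 2.2 0.3 0
-1.0 -5.2 2.2 -8.2 0
-1.6 -8.1 2.1 -16.6 0
-2.6 -10.9 2.1 -25.1 0
-4.1 -13.5 2.1 -33.6 0
-5.9 -15.8 2.1 -42.0 0
-8.0 -17.8 2.1 -50.5 0
-10.4 -19.5 2.1 -59.0 0
-13.1 -20.9 2.1 -67.4 0
-15.9 -21.8 2.1 -75.9 0
pose [ 0.4463 -0.2251  0.1022] [ 3.14e+00 -1.00e-03  5.77e-01] t 2.775
```

apply_moves(plan=[-1, -1, -3, 0, 0, -1, -4, -3, -8, 0, -2, -7, -3, -17, 0, -3, -9.5, -3, -25, 0, -4, -12, -3, -34, 0, -6, -14.5, -3, -42, 0, -8, -16.5, -3, -50.5, 0, -10.5, -18, -3, -59, 0, -13, -19.5, -3, -67.5, 0, -16, -20.5, -3, -76, 0, -16, -20.5, -3, -76, 0, -16, -20.5, -3, -76, 0])

```text
clock: 4.28
eef_pos: [0.4229, -0.2179, 0.1036]
tcp_rot: [3.138, 0.002, 1.903]
ft_force: [6.4, -4.8, -15.5]
grip_width: 0.0046
grip_force: 20.1
```

```bash
python3 - <<'E'
from h import *
s=state();print(s['ft_force'],s['ft_torque'],s['grip_width'])
rows([tab('near',1.57,.1,.0)])
E
```

```text
[  6.44642155  -4.79827815 -15.53029484] [-1.0190049  -1.39214554  0.12707765] 0.004618025889144118
2.9 -1.0 3.6 0.1 0.0
pose [ 0.4229 -0.2179  0.1036] [3.138e+00 2.000e-03 1.903e+00] t 4.275
```

apply_moves(plan=[-16, -20.5, -3, -76, 0.3])

```text
clock: 4.4
eef_pos: [0.4156, -0.2311, 0.1075]
tcp_rot: [3.123, 0.001, 2.103]
ft_force: [24.3, 29.1, -20.0]
grip_width: 0.021
grip_force: 17.4
```

```bash
python3 - <<'E'
from h import *
s=state();print(s['ft_force'],s['grip_width']);rows([tab('near',1.57,.1,.3)])
E
```

```text
[ 24.28884558  29.1429647  -20.0168498 ] 0.021034020431509814
10.7 12.5 7.7 11.5 0.3
pose [ 0.4156 -0.2311  0.1075] [3.123e+00 1.000e-03 2.103e+00] t 4.4
```

That row repeated the old shift from the new origin, so it pushed too far. I open and go straight up, then look.

apply_moves(plan=[0, 0, 0, 0, 0.35, 0, 0, 0, 0, 0.35, 0, 0, -30, 0, 0.35, 0, 0, -70, 0, 0.35, 0, 0, -100, 0, 0.35, 0, 0, -100, 0, 0.35])

```text
clock: 5.15
eef_pos: [0.4079, -0.2388, 0.2092]
tcp_rot: [3.14, 0.004, 2.09]
ft_force: [0.4, 0.1, -0.4]
grip_width: 0.0298
grip_force: 0.0
```

```bash
python3 - <<'E'
from h import *
s=state();print(s['ft_force'],s['grip_width']);rows([(.45,-.45,.26,1.9,.35)])
E
```

```text
[ 0.40926403  0.1352996  -0.37212383] 0.029844868887537665
-204.5 -68.2 -50.1 10.9 0.35
pose [ 0.4079 -0.2388  0.2092] [3.14  0.004 2.09 ] t 5.15
```

apply_moves(plan=[-60, -20, -20, 4, 0.35, -120, -40, -40, 8, 0.35, -180, -60, -50, 11, 0.35, -205, -68, -50, 11, 0.35])

```text
clock: 5.65
eef_pos: [0.4487, -0.4535, 0.2564]
tcp_rot: [-3.14, 0.001, 1.895]
ft_force: [-0.1, 0.1, 0.4]
grip_width: 0.0297
grip_force: 0.0
```

```bash
python3 - <<'E'
from h import *
def cr(n,fn,L,w,h,s):
    c=save(n,fn);f=cv2.convertScaleAbs(c['frame'][:,:,::-1],alpha=1.7);q=proj(c,place(P['I'],[L]))[0].astype(int);u0,v0=q-[w//2,h//2];print(n,u0,v0,s)
    return cv2.resize(f[v0:v0+h,u0:u0+w],None,fx=s,fy=s,interpolation=cv2.INTER_CUBIC)
cv2.imwrite('pics/l3.png',np.hstack([cr('top','t3',(0,0,.1),66,90,6),cr('scene','s3',(0,0,.1),66,90,6)]))
E
```

```text
top 365 151 6
scene 219 190 6
```

View pics/l3.png

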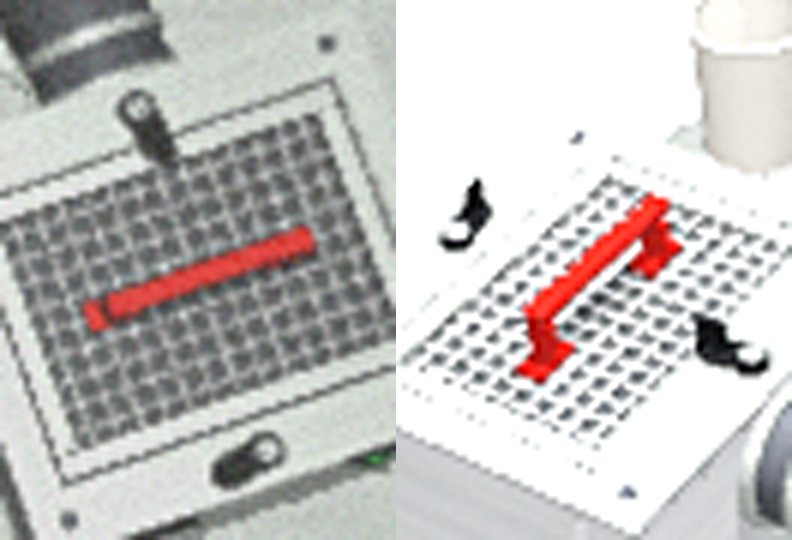

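The near button's pin is at crop (266,452) and its tip at (220,480), so it was pushed to its stop at about 1.75. I'll re-grip it at the nominal 1.57 pose to square it.

```bash
python3 - <<'E'
from h import *
c=load('t3');I=P['I']
p=at(c,365+266/6,151+452/6,.098);t=at(c,365+220/6,151+480/6,.098);d=t-p;print('near',np.arctan2(d[1],d[0])-I[2],p)
rows([tab('near',1.57,.25,.3),tab('near',1.57,.103,.3)])
E
```

```text
near 1.7752486037700823 [ 0.42568394 -0.23493412  0.098     ]
235.2 49.9 4.9 -0.5 0.3
235.3 50.2 151.9 -0.5 0.3
pose [ 0.4482 -0.4544  0.2551] [-3.14   0.     1.893] t 5.75
```

apply_moves(plan=[60, 13, 0, 0, 0.3, 120, 25, 0, 0, 0.3, 180, 38, 5, 0, 0.3, 235, 50, 10, 0, 0.3, 235, 50, 60, 0, 0.3, 235, 50, 110, 0, 0.3, 235, 50, 140, 0, 0.3, 235, 50, 151, 0, 0.3, 235, 50, 151, 0, 0.3, 235, 50, 151, 0, 0.0, 235, 50, 151, 0, 0.0, 235, 50, 151, 0, 0.0])

```text
clock: 7.25
eef_pos: [0.4213, -0.2113, 0.1071]
tcp_rot: [3.141, 0.001, 1.899]
ft_force: [-3.1, 2.5, 5.2]
grip_width: 0.0038
grip_force: 21.7
```

apply_moves(plan=[0, 0, 0, 0, 0.0, 0, 0, 0, 0, 0.0, 0, 0, 0, 0, 0.3, 0, 0, 0, 0, 0.3, 0, 0, -30, 0, 0.3, 0, 0, -70, 0, 0.3, 0, 0, -100, 0, 0.3, 0, 0, -100, 0, 0.3])

```text
clock: 8.25
eef_pos: [0.423, -0.212, 0.2082]
tcp_rot: [3.138, 0.004, 1.898]
ft_force: [-0.2, -0.5, -0.6]
grip_width: 0.0257
grip_force: 0.0
```

```bash
python3 - <<'E'
from h import *
rows([tab('far',.1,.25,.35),tab('far',.1,.103,.35)])
E
```

```text
-24.2 153.4 -41.1 84.0 0.35
-23.6 152.8 105.9 84.0 0.35
pose [ 0.423  -0.212   0.2082] [3.138 0.004 1.898] t 8.25
```

apply_moves(plan=[0, 10, -20, 10, 0.3, 0, 30, -40, 20, 0.3, -5, 50, -40, 30, 0.3, -10, 80, -40, 40, 0.3, -15, 110, -40, 50, 0.3, -20, 135, -40, 60, 0.3, -24, 153, -40, 70, 0.3, -24, 153, -20, 80, 0.3, -24, 153, 20, 84, 0.3, -24, 153, 50, 84, 0.3, -24, 153, 50, 84, 0.3])

```text
clock: 9.62
eef_pos: [0.5714, -0.1842, 0.1529]
tcp_rot: [-3.137, 0.006, 0.433]
ft_force: [0.5, -0.2, 0.3]
grip_width: 0.0256
grip_force: 0.0
```

```bash
python3 - <<'E'
from h import *
rows([tab('far',.1,.103,.35)])
def cr(n,fn,L,w,h,s):
    c=save(n,fn);f=cv2.convertScaleAbs(c['frame'][:,:,::-1],alpha=1.7);q=proj(c,place(P['I'],[L]))[0].astype(int);u0,v0=q-[w//2,h//2];print(n,u0,v0,s)
    return cv2.resize(f[v0:v0+h,u0:u0+w],None,fx=s,fy=s,interpolation=cv2.INTER_CUBIC)
cv2.imwrite('pics/l4.png',np.hstack([cr('top','t4',(0,0,.1),66,90,6),cr('scene','s4',(0,0,.1),66,90,6)]))
E
```

```text
3.7 3.2 49.9 0.1 0.35
pose [ 0.5714 -0.1842  0.1529] [-3.137  0.006  0.433] t 9.625
top 365 151 6
scene 219 190 6
```

View pics/l4.png

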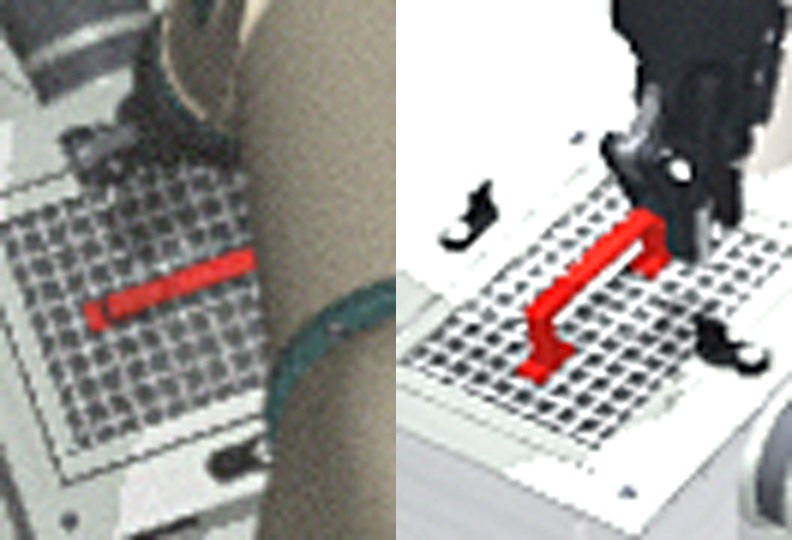

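The near button now lies along the frame, with its tip at crop (212,465). The gripper is above the far tab. I descend and grip.

apply_moves(plan=[3, 2, 25, 0, 0.3, 3, 2, 42, 0, 0.3, 3, 2, 48, 0, 0.3, 3, 2, 48, 0, 0.3, 3, 2, 48, 0, 0, 3, 2, 48, 0, 0, 3, 2, 48, 0, 0, 3, 2, 48, 0, 0])

```text
clock: 10.72
eef_pos: [0.578, -0.1859, 0.109]
tcp_rot: [3.14, -0.001, 0.432]
ft_force: [-0.5, -1.4, 4.3]
grip_width: 0.0037
grip_force: 21.3
```

```bash
python3 - <<'E'
from h import *
print(state()['ft_force'])
rows([tab('far',a,.103,0) for a in np.linspace(.1,1.57,11)])
E
```

```text
[-0.54953768 -1.44714307  4.32942245]
-1.8 -1.4 6.0 0.0 0
-1.6 1.5 6.0 -8.4 0
-1.0 4.4 6.0 -16.8 0
0.1 7.2 6.0 -25.2 0
1.5 9.7 6.0 -33.7 0
3.3 12.0 6.0 -42.1 0
5.4 14.1 6.0 -50.5 0
7.8 15.8 6.0 -58.9 0
10.5 17.1 6.1 -67.3 0
13.2 18.0 6.1 -75.8 0
16.1 18.5 6.1 -84.2 0
pose [ 0.578  -0.1859  0.109 ] [ 3.14e+00 -1.00e-03  4.32e-01] t 10.725
```

apply_moves(plan=[-0.5, 2, 0, -8.4, 0, 0, 5, 0, -16.8, 0, 1, 8, 0, -25.2, 0, 2.5, 10.5, 0, -33.7, 0, 4, 12.5, 0, -42, 0, 6, 15, 0, -50.5, 0, 8.5, 16.5, 0, -59, 0, 11, 18, 0, -67.3, 0, 14, 18.5, 0, -75.8, 0, 17, 19, 0, -84, 0, 17, 19, 0, -84, 0, 17, 19, 0, -84, 0])

```text
clock: 12.22
eef_pos: [0.602, -0.1965, 0.1091]
tcp_rot: [3.139, 0.002, 1.896]
ft_force: [3.3, -4.3, 3.4]
grip_width: 0.0036
grip_force: 21.4
```

apply_moves(plan=[0, 0, 0, 0, 0.3, 0, 0, 0, 0, 0.3, 0, 0, -30, 0, 0.3, 0, 0, -70, 0, 0.3, 0, 0, -110, 0, 0.3, 0, 0, -110, 0, 0.3])

```text
clock: 12.98
eef_pos: [0.6024, -0.1944, 0.2212]
tcp_rot: [3.137, 0.002, 1.899]
ft_force: [0.7, 0.1, -0.5]
grip_width: 0.0256
grip_force: 0.0
```

```bash
python3 - <<'E'
from h import *
rows([(.45,-.45,.26,1.9,.6)])
E
```

```text
-192.9 -226.5 -39.4 -0.1 0.6
pose [ 0.6024 -0.1944  0.2212] [3.137e+00 2.000e-03 1.899e+00] t 12.975
```

Moving aside for one look at both buttons before the lift.

apply_moves(plan=[-38, -45, -20, 0, 0.6, -76, -90, -40, 0, 0.6, -115, -135, -40, 0, 0.6, -153, -180, -40, 0, 0.6, -190, -226, -40, 0, 0.6, -190, -226, -40, 0, 0.6])

```text
clock: 13.72
eef_pos: [0.4424, -0.4532, 0.2557]
tcp_rot: [-3.136, -0.002, 1.888]
ft_force: [0.9, 0.3, 0.4]
grip_width: 0.051
grip_force: 0.0
```

```bash
python3 - <<'E'
from h import *
def cr(n,fn,L,w,h,s):
    c=save(n,fn);f=cv2.convertScaleAbs(c['frame'][:,:,::-1],alpha=1.7);q=proj(c,place(P['I'],[L]))[0].astype(int);u0,v0=q-[w//2,h//2];print(n,u0,v0,s)
    return cv2.resize(f[v0:v0+h,u0:u0+w],None,fx=s,fy=s,interpolation=cv2.INTER_CUBIC)
cv2.imwrite('pics/l5.png',np.hstack([cr('top','t5',(0,0,.1),66,90,6),cr('scene','s5',(0,0,.1),66,90,6)]))
x,y,z=place(P['I'],[0,0,.098])[0];yw=P['I'][2]+np.pi/2
rows([(x,y,.24,yw,.6),(x,y,z,yw,.6)])
E
```

```text
top 365 151 6
scene 219 190 6
208.4 137.8 17.4 -0.3 0.6
208.0 137.8 159.4 -0.3 0.6
pose [ 0.4472 -0.4474  0.2568] [-3.141e+00 -3.000e-03  1.898e+00] t 13.825
```

View pics/l5.png

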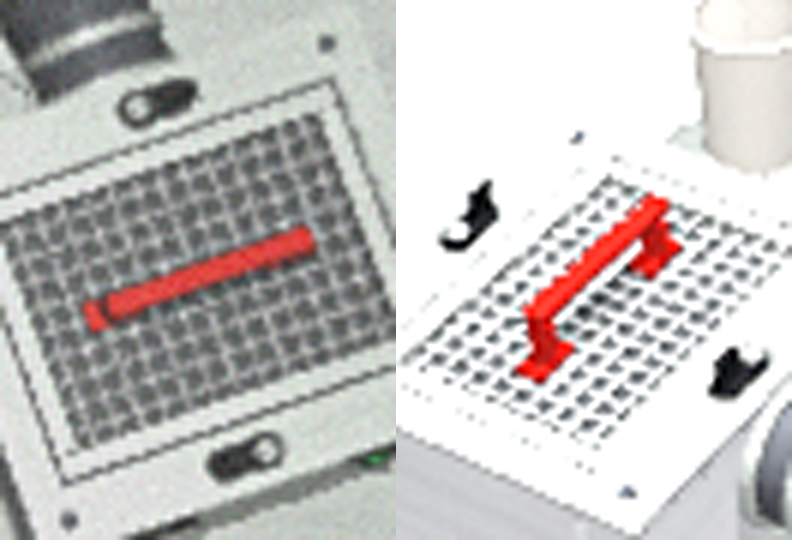

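Both buttons lie along the rails: near from (266,452) to (210,467), far from (138,105) to (197,90). The handle runs from (90,315) to (315,240). I move above the handle.

apply_moves(plan=[52, 34, 4, 0, 0.5, 104, 69, 8, 0, 0.5, 156, 103, 12, 0, 0.5, 208, 138, 17, 0, 0.5, 208, 138, 40, 0, 0.5, 208, 138, 80, 0, 0.5, 208, 138, 120, 0, 0.5, 208, 138, 120, 0, 0.5, 208, 138, 120, 0, 0.5])

```text
clock: 14.95
eef_pos: [0.5128, -0.2053, 0.1394]
tcp_rot: [3.14, 0.0, 1.901]
ft_force: [0.0, -0.4, 0.7]
grip_width: 0.0424
grip_force: 0.0
```

```bash
python3 - <<'E'
from h import *
x,y,z=place(P['I'],[0,0,.099])[0];yw=P['I'][2]+np.pi/2
rows([(x,y,z,yw,.5)]);print(state()['ft_force'])
E
```

```text
0.2 -2.2 40.4 -0.1 0.5
pose [ 0.5128 -0.2053  0.1394] [3.14  0.    1.901] t 14.95
[ 0.02793936 -0.36479923  0.67028051]
```

apply_moves(plan=[0, -1.5, 25, 0, 0.5, 0, -1.5, 40, 0, 0.5, 0, -1.5, 40, 0, 0.5, 0, -1.5, 40, 0, 0.1, 0, -1.5, 40, 0, 0, 0, -1.5, 40, 0, 0, 0, -1.5, 40, 0, 0, 0, -1.5, 40, 0, 0], grip_force=70)

```text
clock: 15.95
eef_pos: [0.5116, -0.2071, 0.0995]
tcp_rot: [3.139, 0.001, 1.899]
ft_force: [0.4, 1.1, 6.3]
grip_width: 0.0105
grip_force: 68.8
```

Gripped; lifting slowly at first.

apply_moves(plan=[0, 0, -5, 0, 0, 0, 0, -12, 0, 0, 0, 0, -20, 0, 0, 0, 0, -30, 0, 0, 0, 0, -45, 0, 0, 0, 0, -70, 0, 0, 0, 0, -95, 0, 0, 0, 0, -120, 0, 0, 0, 0, -140, 0, 0, 0, 0, -140, 0, 0, 0, 0, -140, 0, 0])

```text
clock: 17.32
eef_pos: [0.5094, -0.2073, 0.2379]
tcp_rot: [-3.14, -0.0, 1.899]
ft_force: [0.3, 0.2, -4.7]
grip_width: 0.0107
grip_force: 68.6
```

```bash
python3 - <<'E'
from h import *
T=P['T'];yw=T[2]+np.pi/2
rows([(T[0],T[1],.24,yw,0),(T[0],T[1],.032,yw,0)])
s=state();print(s['ft_force'],s['ft_torque'],s['joint_pos'])
c=save('scene','s6')
cv2.imwrite('pics/s6.png',cv2.convertScaleAbs(c['frame'][60:360,100:500,::-1],alpha=1.5))
E
```

```text
400.3 187.0 -2.2 11.2 0
400.2 187.3 205.8 11.2 0
pose [ 0.5094 -0.2073  0.2379] [-3.14  -0.     1.899] t 17.325
[ 0.30898234  0.16723477 -4.7051139 ] [ 0.01388993  0.0203201  -0.03573453] [ 0.78708095  0.5549448  -0.69348281  1.77747569  0.42263373  0.96464279
  0.24838597]
```

View pics/s6.png

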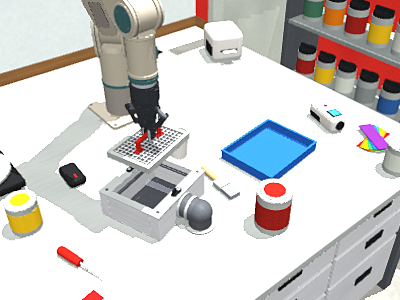

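The filter is out and level in the gripper, with its centre near (150,145), and the intake is empty. Carrying it to the tray.

apply_moves(plan=[20, 9, 0, 1, 0, 60, 28, -2, 2, 0, 105, 49, -2, 3, 0, 150, 70, -2, 4, 0, 195, 91, -2, 6, 0, 240, 112, -2, 7, 0, 285, 133, -2, 9, 0, 330, 154, -2, 10, 0, 370, 173, -2, 11, 0, 400, 187, -2, 11, 0, 400, 187, -2, 11, 0, 400, 187, -2, 11, 0])

```text
clock: 18.88
eef_pos: [0.558, 0.2307, 0.2391]
tcp_rot: [-3.139, 0.002, 1.707]
ft_force: [-0.0, -0.3, -5.4]
grip_width: 0.0103
grip_force: 68.7
```

```bash
python3 - <<'E'
from h import *
T=P['T'];yw=T[2]+np.pi/2
rows([(T[0],T[1],.034,yw,0)])
E
```

```text
1.7 0.3 205.1 0.2 0
pose [0.558  0.2307 0.2391] [-3.139e+00  2.000e-03  1.707e+00] t 18.875
```

apply_moves(plan=[1, 0, 40, 0, 0, 1, 0, 85, 0, 0, 1, 0, 130, 0, 0, 1, 0, 160, 0, 0, 1, 0, 180, 0, 0, 1, 0, 190, 0, 0, 1, 0, 195, 0, 0, 1, 0, 198, 0, 0, 1, 0, 200, 0, 0, 1, 0, 200, 0, 0, 1, 0, 200, 0, 0])

```text
clock: 20.25
eef_pos: [0.5586, 0.2328, 0.0407]
tcp_rot: [3.141, -0.0, 1.707]
ft_force: [0.2, 0.7, -3.7]
grip_width: 0.0106
grip_force: 68.7
```

apply_moves(plan=[0, 0, 1, 0, 0, 0, 0, 2, 0, 0, 0, 0, 3, 0, 0, 0, 0, 4, 0, 0, 0, 0, 5, 0, 0, 0, 0, 6, 0, 0, 0, 0, 6, 0, 0, 0, 0, 6, 0, 0])

```text
clock: 21.25
eef_pos: [0.5584, 0.2328, 0.0343]
tcp_rot: [3.142, -0.0, 1.707]
ft_force: [-0.1, -0.1, -4.0]
grip_width: 0.0103
grip_force: 68.7
```

apply_moves(plan=[0, 0, 0.5, 0, 0, 0, 0, 1, 0, 0, 0, 0, 1, 0, 0, 0, 0, 1, 0, 0])

```text
clock: 21.75
eef_pos: [0.5584, 0.2328, 0.0335]
tcp_rot: [3.141, 0.0, 1.707]
ft_force: [-1.4, 0.0, -1.2]
grip_width: 0.0108
grip_force: 69.1
```

apply_moves(plan=[0, 0, 0.4, 0, 0, 0, 0, 0.7, 0, 0, 0, 0, 0.7, 0, 0, 0, 0, 0.7, 0, 0])

```text
clock: 22.25
eef_pos: [0.5584, 0.2328, 0.0335]
tcp_rot: [3.141, 0.0, 1.707]
ft_force: [-2.1, -1.2, 5.3]
grip_width: 0.0106
grip_force: 70.1
```

The force has turned positive, so the filter rests on the floor. Releasing and retreating.

apply_moves(plan=[0, 0, 0, 0, 0.2, 0, 0, 0, 0, 0.4, 0, 0, 0, 0, 0.45, 0, 0, 0, 0, 0.45, 0, 0, -15, 0, 0.45, 0, 0, -40, 0, 0.45, 0, 0, -90, 0, 0.45, 0, 0, -140, 0, 0.45, 0, 0, -190, 0, 0.45, -50, 0, -220, 0, 0.45, -110, 0, -220, 0, 0.45, -165, 0, -220, 0, 0.45])

```text
clock: 23.75
eef_pos: [0.5811, 0.0673, 0.2544]
tcp_rot: [3.139, 0.001, 1.707]
ft_force: [1.4, -0.2, 0.9]
grip_width: 0.0383
grip_force: 0.0
```

apply_moves(plan=[0, -50, 0, 0, 0.45, 0, -100, 0, 0, 0.45, 0, -100, 0, 0, 0.45, 0, -100, 0, 0, 0.45])

```text
clock: 24.25
eef_pos: [0.4827, 0.0559, 0.2538]
tcp_rot: [3.139, 0.0, 1.707]
ft_force: [-0.8, 1.0, 0.2]
grip_width: 0.0383
grip_force: 0.0
```

```bash
python3 - <<'E'
from h import *
s=state();print(s['clock'],s['eef_pos'],s['ft_force'])
a=save('top','t9');b=save('scene','s9')
cv2.imwrite('pics/f9.png',np.vstack([cv2.convertScaleAbs(a['frame'][60:300,100:580,::-1],alpha=1.6),cv2.convertScaleAbs(b['frame'][90:350,80:560,::-1],alpha=1.4)]))
E
```

```text
24.25 [0.48274204 0.05586243 0.25376175] [-0.77792206  0.99996933  0.16091415]
```

View pics/f9.png

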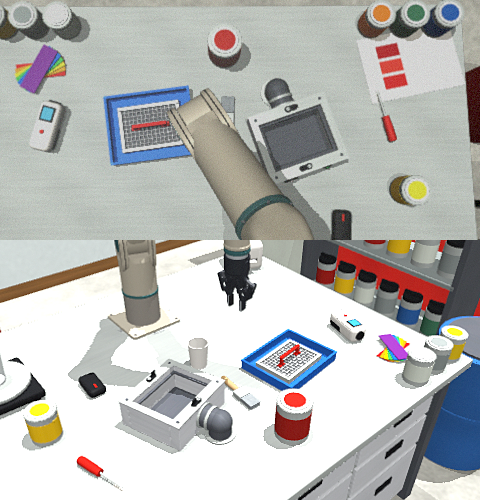

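Top view: the filter lies flat inside the tray near (150,125), handle up, and the intake is empty. The bystanders have not moved. One numeric check of the button angles, then I hand in.

```bash
python3 - <<'E'
from h import *
c=load('t5');I=P['I']
for n,p,t,b in(('near',(266,452),(210,467),0),('far',(138,105),(197,90),np.pi)):
    p=at(c,365+p[0]/6,151+p[1]/6,.097);t=at(c,365+t[0]/6,151+t[1]/6,.102);d=t-p;print(n,np.angle(np.exp(1j*(np.arctan2(d[1],d[0])-I[2]-b))))
E
```

```text
near 1.4949074120072336
far 1.4609001507416084
```

```bash
python3 -c "
from bench import *
print(sign_off())"
```

```text
the job is handed in; nothing more can be done
None
```

The job is handed in at about 24 s: both buttons lie along the frame (measured near 1.5 rad; the near one was briefly over-turned to its stop, then squared up), and the filter is flat in the wash tray, handle up, with nothing else seen to have moved.

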